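# Fit the extension tube to the leaning board prop

## Task

Get the blue leaning board prop ready for use: take the yellow protective cap off its post and put it in the wooden tray, then slide the orange extension tube onto the post, slot on the red spring button's side, until it stops against the button, and let go. Press the button in flush so that the tube slips over it, then push the tube down fully home on the blue collar until the button pops out through the slot. Leave the other things on the bench where they are.

Things in the scene. Friction and masses are not known exactly. Their poses are not given: they have to be found in the camera images.
- post: Fixed square steel post, 33 mm wide, of the prop. Origin on its axis at the upper face of the blue collar (48 mm square) on which the tube finally seats; z runs up along the post, which leans 48 degrees from vertical towards the robot's left (42 degrees above the bench). The -x face looks up and to the right and carries the red button. Slippery: a tube on it slides down by its own weight.
- post_tip (a point): Top of the post, on its axis, 138 mm from the collar; axes as the post's. The square part ends 14 mm below it and a cone leads up to the tip.
- button_face (a point): Centre of the outer face of the red spring button, a bar 34 mm long (z = 12 to 46 mm on the post) and 16 mm wide, 9 mm proud of the post's -x face; axes as the post's. While it stands out the tube's mouth stops on its upper end. Press on its lower part (about z = 21 mm): the tube then slips over the upper part until it meets the finger, and holds the button down when the finger leaves.
- button (a joint): How far the button is pressed straight into the post (m): 0 = popped out, 0.009 = flush with the post's face, 0.0095 = its stop. The spring gives 2.5 N at 0 and 6.5 N when flush.
- cap_center (a point): Centre of the yellow plastic cap, 44.5 mm square, 55 mm long, about 60 g, closed at its upper end, that sits loosely on the tip of the post, its length along the post, its centre at about z = 115 mm on the post and its flat sides parallel to the post's.
- tube_center (a point): Centre of the loose orange tube, 44.5 mm square, bore 36.5 mm square, 150 mm long, about 0.22 kg, lying on the plywood board, slot up. x runs along it from the open mouth (-75 mm) to the black closed end (+75 mm, 8 mm thick); z points to the slotted wall, which must come on the button's side. The slot is 22 mm wide, from 8 to 52 mm from the mouth.
- tube_mouth (a point): Centre of the open mouth of the tube, on its axis, 75 mm from its centre; axes as the tube's.
- tray: Fixed open wooden tray for the cap, 170 mm square and 35 mm high, walls and floor about 6 mm thick; origin at the centre of its underside.
- board: Fixed plywood board 200 x 110 x 18 mm on which the tube lies at the start; origin at the centre of its underside.
- cup: Bystander: red cup, 82 mm wide and 95 mm high; origin under its centre.
- glue: Bystander: white glue bottle, 56 mm wide and 170 mm high; origin under its centre.
- hexframe: Bystander: hexagonal wooden frame, about 245 mm across and 50 mm high; origin under its centre.
- tape: Bystander: black tape measure, 65 x 40 x 60 mm; origin under its centre.
- rule: Bystander: folded rule, 200 x 18 x 16 mm; origin under its centre.
- offcut1: Bystander: wooden offcut, 140 x 70 x 22 mm; origin under its centre.
- pencil: Bystander: red carpenter's pencil, 180 mm long and 10 mm thick; origin under its centre.
Mind the look-alikes: they are no part of the job. What is shaped like the part that bears cap_center but green or turquoise is not meant.

How it is judged (in metres and radians):
On the way, in this order (a step that is already met when the one before it is completed fails the run):
1. the cap lies in the tray, released (x of cap_center in the frame of tray between -0.08 and 0.08 m and y of cap_center in the frame of tray between -0.08 and 0.08 m and z of cap_center in the frame of tray between 0 and 0.05 m and linear speed of cap below 0.05 m/s and contact force between the fingers and cap below 0.1 N), for 0.2 s.
2. the tube is on the post, slot side with the button, let go, and rests on the popped-out button (x of tube_mouth in the frame of post between -0.006 and 0.006 m and y of tube_mouth in the frame of post between -0.006 and 0.006 m and angle between the x axis of tube_center and the z axis of post, either way round below 0.1 rad and z of tube_center in the frame of post above 0.05 m and angle between the z axis of tube_center and the x axis of post, either way round below 0.15 rad and z of tube_mouth in the frame of post between 0.042 and 0.052 m and value of joint button below 0.002 m and contact force between the fingers and tube below 0.1 N), for 0.1 s.
3. the button has been pressed in and the tube's mouth has slipped over it (x of tube_mouth in the frame of post between -0.006 and 0.006 m and y of tube_mouth in the frame of post between -0.006 and 0.006 m and angle between the x axis of tube_center and the z axis of post, either way round below 0.1 rad and z of tube_center in the frame of post above 0.05 m and angle between the z axis of tube_center and the x axis of post, either way round below 0.15 rad and z of tube_mouth in the frame of post between 0.008 and 0.043 m and value of joint button above 0.004 m), for 0.1 s.
At the end, for the whole second after the job is handed in: The tube sits home on the post: its mouth within 4 mm of the collar, its axis within 0.1 rad of the post's and 6 mm of its centre line, slot on the button's side; the button has popped out to within 1.5 mm of its full height; the cap lies released in the tray, within its walls; all at rest (all of step 1 and x of tube_mouth in the frame of post between -0.006 and 0.006 m and y of tube_mouth in the frame of post between -0.006 and 0.006 m and angle between the x axis of tube_center and the z axis of post, either way round below 0.1 rad and z of tube_center in the frame of post above 0.05 m and angle between the z axis of tube_center and the x axis of post, either way round below 0.15 rad and z of tube_mouth in the frame of post between -0.003 and 0.004 m and value of joint button below 0.0015 m and linear speed of tube below 0.02 m/s); the robot touches nothing.
It fails at once if a bystander is moved by more than 30 mm (distance of any of cup, glue, hexframe, tape, rule, offcut1, pencil from where it was at the start of the episode above 0.03 m).
It also fails if it takes over 67 s, if anything falls off the work surface, if the arm or the gripper's body presses on something with over 40 N, if the wrist force passes 120 N, or if a joint passes its speed limit or range.

## Robot

A 6-joint arm with a two-finger parallel gripper is mounted at the origin on the work surface. World frame = base frame: x ahead of the robot, y to its left, z up, the work surface at z = 0. Lengths are in mm, angles in rad, forces in N, time in s.
With the tool pointing down it reaches from about 275 to 1000 mm from the base axis. Payload 8.4 kg.
Tool frame: the origin (TCP) lies at the very end of the fingers, on their centre line; the grasp point (between the pads) lies 19 mm behind it; z points along the fingers, y is the direction in which the jaws open and shut (so a half turn about z gives the same grasp; the last joint's range is limited). The gripper opens to 85 mm and grips with 20 to 120 N. Pads are 22 mm wide; open, the fingers measure 114 mm over their backs; the gripper's body (76 mm by 85 mm) begins 54 mm behind the grasp point. The pads swing forward as they close: fully open they stand 13 mm farther back than shut.
Start: joints at [-1.182, 0.353, 1.633, -0, 1.155, -0.002], TCP at [238.079, -577.881, 231.281] pointing down, gripper open.
Joint ranges: [-2.63, 2.63], [-0.92, 2.1], [0.06, 2.66], [-1.3, 4.44], [0, 2.69], [-3.02, 3.02]. Speed limits (rad/s): [2.22, 2.22, 2.79, 3.14, 3.14, 3.14].

## Interface

Orientations are given as [roll, pitch, yaw] about the fixed x, y, z axes, in that order (R = Rz(yaw) Ry(pitch) Rx(roll)).
In Python, from rig import sense, grab_frame, get_calibration, sign_off, boxes_of, trace gives the robot as it stands.
- The arm moves only by the tool servo_tool, never from a script. Its argument "rows" is a list of rows, each a list of 3 entries, a list of its own where there are three numbers: the finger opening in mm, from 0 to 85.4, then the shift along the tool's x, y, z in mm, then the turn, a rotation vector about the tool's x, y, z in degrees. A call has 1 to 8 rows; each row shifts and turns the commanded pose from where the row before left it, along the tool's axes as they then stand; what a row does not reach is not made up. A row lasts 1/8 s, in which the tool goes at most 62.5 mm and 10.7 degrees, less where a joint would pass 70% of its speed; a pose out of reach is approached as far as the arm can. A call is refused whole if a number of a shift passes 62.5 or a number of a turn 10.7, either way. A call with a gripper value outside its range is refused whole. The fingers move at their own pace and stop on an object; "force" is the grip in N (left out, the last holds). Time passes only in rows, so rows that do not move let the fingers close. It gives the time, the measured TCP pose, the force and the opening at its end, in the units of the state.
- sense(): the state, without advancing time (a new reading comes with each control period).
- grab_frame(name): name is "scene" or "top" or "wrist"; returns the picture (384x512x3 uint8, blue, green, red); there is no depth.
- get_calibration(name): a dict with "intrinsics" (3x3 intrinsics, pixels), "world_to_cam" (4x4, takes a point from world to camera coordinates). Camera axes: x right, y down, z forward; pixel columns grow to the right and rows downward; lengths in mm; the calibration is good to about 2 mm. A picture is of the moment at which its call begins: read the wrist's pose just before it. get_calibration takes no time and is no camera call; for the wrist camera it gives the pose at the moment of the call.
- sign_off(): hands the job in, once; it reports no verdict.
Trained networks look in the newest picture that a camera, given by its name, has taken for a name from the list of things; names that differ only in an ending like _2 or _b are one class to them, and where a whole thing is asked for, a point or a joint stands for the part that bears it (a point fixed in the world has none). Each returns a list of dicts, best first, with "conf" (0 to 1); they miss things now and then, are a little off and sometimes report something else, mostly with a low value. They report only what shows in the picture. A call takes as long as a camera call. They do not tell look-alikes from the thing itself.
- boxes_of(camera, thing): "centre" ([x, y, z] in mm, in the coordinates of the camera as it stood for that picture, good to about 4 mm: the middle of the surface that is visible of it).
- trace(camera, thing): "mask" (384x512 bool, what is visible of it).
The state is a dict: "clock": time; "qpos": joint angles; "qvel": joint speeds; "joint_efforts": joint torques, N m; "eef_pos": TCP position; "tcp_rot": TCP orientation; "contact_force": force on the tool from outside, world axes, zero at the start; "wrist_torque": the same for the moment, N m; "opening": opening from 0.0 (shut) to 1.0 (fully open).
Only numpy, scipy, OpenCV 4.12 (cv2) and the standard library are available. Lean on these libraries where they do the work, as an engineer would, in place of code of your own. Each camera call takes 0.05 s, during which the arm holds its last target. There are 200 camera calls.

## Working session

There is one attempt and no reset: what is moved stays moved. The work goes in short steps, Python scripts to look and compute and a tool call to move; the robot and the scene stay as the last step left them, time stands still between calls to the robot, and variables do not carry over. Pictures are saved under pics/ and viewed, about 8 in all and at most 12, crops included, and the job is handed in when it is done.

Besides the shell and the picture viewer there is one more tool, called after "Request:" by a JSON object that holds its "op" and its "data". servo_tool: Moves the arm, as the interface text tells. Its arguments: {"type":"object","properties":{"rows":{"type":"array","items":{"type":"array"}},"force":{"type":"number"}},"required":["rows"]}

```bash
ls; mkdir -p pics
cat > h.py <<'E'
import numpy as np, cv2
from rig import *
from scipy.spatial.transform import Rotation as R
def w2c(n):
    c=get_calibration(n); return np.array(c["intrinsics"]),np.array(c["world_to_cam"])
def proj(n,P):
    K,T=w2c(n); P=np.atleast_2d(P); q=(T[:3,:3]@P.T).T+T[:3,3]; u=(K@q.T).T; return u[:,:2]/u[:,2:]
def toworld(n,c):
    K,T=w2c(n); return T[:3,:3].T@(np.array(c)-T[:3,3])
def ray(n,uv):
    K,T=w2c(n); d=T[:3,:3].T@np.linalg.inv(K)@np.array([uv[0],uv[1],1.]); return -T[:3,:3].T@T[:3,3],d
def onz(n,uv,z):
    o,d=ray(n,uv); return o+d*(z-o[2])/d[2]
E
python3 - <<'E'
from h import *
s=sense(); print(s)
ims={n:grab_frame(n) for n in("scene","top")}
for n in ims: cv2.imwrite(f"pics/{n}0.png",ims[n])
for n in ims:
    for t in("post","cap_center","tube_center","tube_mouth","button_face","post_tip","tray","board"):
        for b in boxes_of(n,t)[:3]: print(n,t,round(b["conf"],2),toworld(n,b["centre"]).round(0),proj(n,toworld(n,b["centre"])).round(0))
E
```

```text
pics
{'clock': 0.0, 'qpos': array([-1.18237862e+00,  3.53673404e-01,  1.63416298e+00, -2.47633538e-06,
        1.15520213e+00, -2.42467681e-03]), 'qvel': array([ 2.57554809e-05, -1.05515090e-03, -7.78856760e-04, -9.82314192e-04,
       -2.29225690e-03, -4.00281004e-04]), 'joint_efforts': array([-2.42853464e-03, -6.05253482e+01, -3.42067838e+01, -1.54900708e-04,
        9.49464535e-03,  9.46552490e-07]), 'eef_pos': array([ 237.90191014, -577.41516107,  230.53357193]), 'tcp_rot': array([-3.14014679e+00, -1.24166083e-06,  3.90843386e-01]), 'contact_force': array([ 0.68475099, -0.98545389, -1.19082829]), 'wrist_torque': array([-0.00237997,  0.00858149,  0.00815958]), 'opening': 0.9974985076180297}
scene post 0.75 [488.  11.  97.] [[251. 177.]]
scene post 0.55 [493.  72. 160.] [[270. 152.]]
scene cap_center 0.81 [842.  60.  41.] [[360. 259.]]
scene cap_center 0.74 [362. 111.  46.] [[248. 150.]]
scene cap_center 0.7 [357. -72.  43.] [[202. 179.]]
scene tube_center 0.62 [492. 275.  59.] [[312. 144.]]
scene tube_mouth 0.73 [494.  72. 163.] [[270. 151.]]
scene tube_mouth 0.57 [496. 275.  59.]
[... 220 characters left out ...]
159.]]
scene post_tip 0.22 [736. 176.  57.] [[355. 206.]]
scene tray 0.87 [ 500. -346.   12.] [[152. 273.]]
scene board 0.6 [526. 268.  20.] [[317. 159.]]
top post 0.9 [478.  -4. 102.] [[241. 209.]]
top cap_center 0.61 [474.  74. 163.] [[216. 208.]]
top cap_center 0.61 [354. 110.  45.] [[208. 249.]]
top cap_center 0.6 [837.  65.  50.] [[220. 113.]]
top tube_center 0.76 [489. 276.  63.] [[159. 209.]]
top tube_center 0.48 [270. 295.  26.] [[155. 275.]]
top tube_mouth 0.91 [488. 275.  64.] [[159. 210.]]
top button_face 0.42 [482.  -3. 118.] [[240. 207.]]
top post_tip 0.91 [483.   0. 102.] [[240. 208.]]
top tray 0.62 [ 500. -350.    9.] [[339. 205.]]
top board 0.68 [490. 287.  17.] [[159. 211.]]
```

Run:
```python
from h import *
a=cv2.imread("pics/scene0.png");b=cv2.imread("pics/top0.png")
c=np.vstack([cv2.resize(a[100:300,110:410],(800,533))]);cv2.imwrite("pics/sc.png",c)
cv2.imwrite("pics/tc.png",cv2.resize(b[90:290,110:410],(800,533),interpolation=cv2.INTER_CUBIC))
K,T=w2c("top");print(K,T);print(w2c("scene"));print(w2c("wrist"))
```

```text
[[471.43296995   0.         252.17932754]
 [  0.         471.43296995 189.69805795]
 [  0.           0.           1.        ]] [[-2.15645978e-02 -9.99763005e-01  2.98355268e-03 -3.13425328e+01]
 [-9.83239488e-01  2.06676111e-02 -1.81143476e-01  5.54108204e+02]
 [ 1.81038883e-01 -6.83983301e-03 -9.83452154e-01  1.58659006e+03]
 [ 0.00000000e+00  0.00000000e+00  0.00000000e+00  1.00000000e+00]]
(array([[346.46429094,   0.        , 255.46404793],
       [  0.        , 346.46429094, 190.50287058],
       [  0.        ,   0.        ,   1.        ]]), array([[ 6.82912928e-01,  7.30324114e-01,  1.60194239e-02,
        -3.53544490e+02],
       [ 5.74756873e-01, -5.23651329e-01, -6.28843242e-01,
        -2.51775319e+02],
       [-4.50870791e-01,  4.38652454e-01, -7.77367066e-01,
         1.26909466e+03],
       [ 0.00000000e+00,  0.00000000e+00,  0.00000000e+00,
         1.00000000e+00]]))
(array([[266.5906635 ,   0.        , 252.25718806],
       [  0.        , 266.5906635 , 187.80848901],
       [  0.        ,   0.        ,   1.        ]]), array([[ 3.80703574e-01, -9.24694466e-01, -2.22105568e-03,
        -6.24287205e+02],
       [-8.88707946e-01, -3.66549127e-01,  2.75390494e-01,
        -3.57693544e+01],
       [-2.55466192e-01, -1.02868276e-01, -9.61329882e-01,
         3.79453097e+02],
       [ 0.00000000e+00,  0.00000000e+00,  0.00000000e+00,
         1.00000000e+00]]))
```

View pics/sc.png

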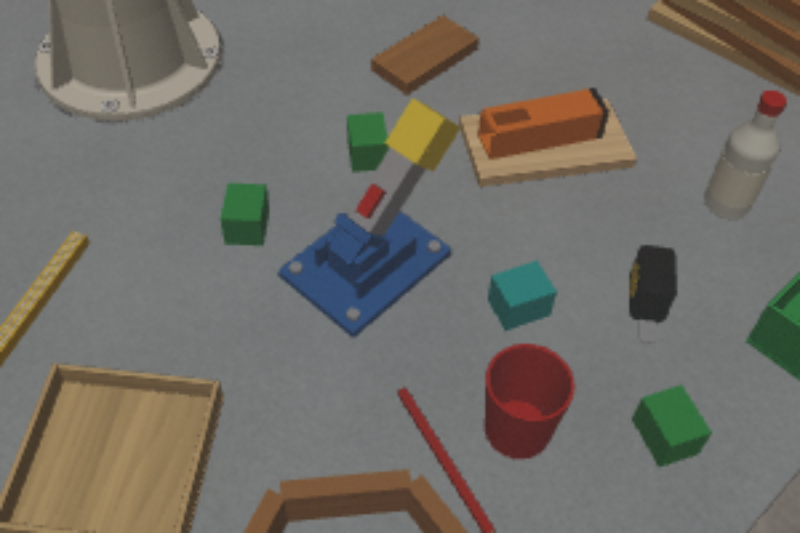

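View pics/tc.png

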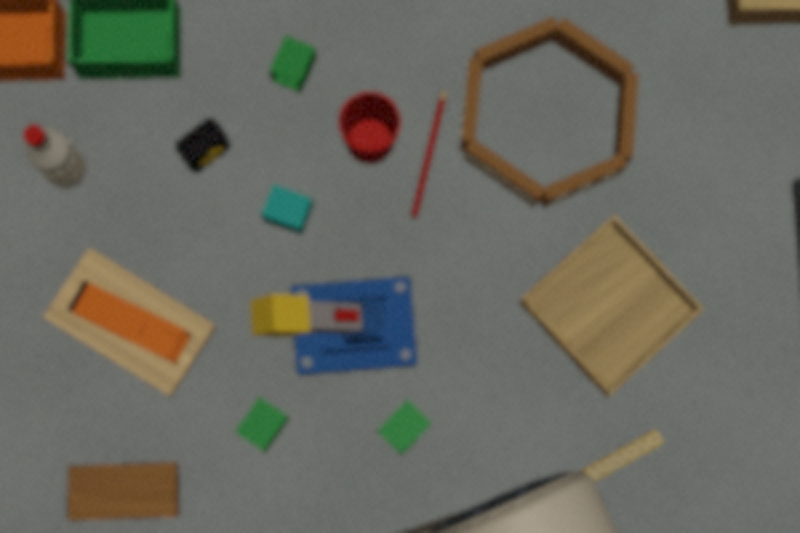

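The yellow cap on the post at scene crop (422,133) is the only yellow one; the green and turquoise blocks are decoys. The tube is at scene crop (545,125). Its slot and mouth end face left towards the robot, and its black end is on the right. Next I move to wrist views of the post.

```bash
cat >> h.py <<'E'
from scipy.spatial.transform import Slerp
def plan(p1,R1,n,p0=None,R0=None,gr=85):
    """rows for straight line move from (p0,R0) (default: measured) to (p1,R1)"""
    s=sense()
    if p0 is None: p0=s["eef_pos"]
    if R0 is None: R0=R.from_euler("xyz",s["tcp_rot"])
    if not isinstance(R1,R): R1=R.from_matrix(R1)
    sl=Slerp([0,1],R.concatenate([R0,R1])); p0=np.array(p0,float);p1=np.array(p1,float)
    for k in range(n):
        Ra,Rb=sl(k/n),sl((k+1)/n)
        d=Ra.inv().apply((p1-p0)/n); r=(Ra.inv()*Rb).as_rotvec(degrees=True)
        print([gr,d.round(1).tolist(),r.round(2).tolist()],end=",\n" if k%8<7 else "\n--\n")
    print()
def toolR(x,z):
    x=np.array(x,float);z=np.array(z,float);z/=np.linalg.norm(z);x-=z*(x@z);x/=np.linalg.norm(x)
    return np.column_stack([x,np.cross(z,x),z])
E
python3 - <<'E'
from h import *
plan([420,50,330],toolR([0,1,0],[0,0,-1]),14)
E
```

```text
[85, [29.1, -36.5, -7.1], [0.0, 0.0, -4.83]],
[85, [32.1, -33.9, -7.1], [0.0, 0.0, -4.83]],
[85, [34.8, -31.1, -7.1], [0.0, 0.0, -4.83]],
[85, [37.3, -28.1, -7.1], [0.0, 0.0, -4.83]],
[85, [39.5, -24.8, -7.1], [0.0, 0.0, -4.83]],
[85, [41.5, -21.4, -7.1], [0.0, 0.0, -4.83]],
[85, [43.1, -17.9, -7.1], [0.0, 0.0, -4.83]],
[85, [44.5, -14.2, -7.1], [0.0, 0.0, -4.83]]
--
[85, [45.5, -10.4, -7.1], [0.0, 0.0, -4.83]],
[85, [46.2, -6.5, -7.1], [0.0, 0.0, -4.83]],
[85, [46.6, -2.6, -7.1], [0.0, 0.0, -4.83]],
[85, [46.7, 1.4, -7.1], [0.0, 0.0, -4.83]],
[85, [46.4, 5.3, -7.1], [0.0, 0.0, -4.83]],
[85, [45.8, 9.2, -7.1], [0.0, 0.0, -4.83]],
```

Request:
{"op": "servo_tool", "data": {"rows": [[85, [29.1, -36.5, -7.1], [0, 0, -4.83]], [85, [32.1, -33.9, -7.1], [0, 0, -4.83]], [85, [34.8, -31.1, -7.1], [0, 0, -4.83]], [85, [37.3, -28.1, -7.1], [0, 0, -4.83]], [85, [39.5, -24.8, -7.1], [0, 0, -4.83]], [85, [41.5, -21.4, -7.1], [0, 0, -4.83]], [85, [43.1, -17.9, -7.1], [0, 0, -4.83]], [85, [44.5, -14.2, -7.1], [0, 0, -4.83]]]}}

```text
clock: 1.9
eef_pos: [342.2, -217.8, 288.5]
tcp_rot: [3.141, -0.0, 1.068]
contact_force: [1.4, -0.0, 0.2]
opening: 0.999
```

Request:
{"op": "servo_tool", "data": {"rows": [[85, [45.5, -10.4, -7.1], [0, 0, -4.83]], [85, [46.2, -6.5, -7.1], [0, 0, -4.83]], [85, [46.6, -2.6, -7.1], [0, 0, -4.83]], [85, [46.7, 1.4, -7.1], [0, 0, -4.83]], [85, [46.4, 5.3, -7.1], [0, 0, -4.83]], [85, [45.8, 9.2, -7.1], [0, 0, -4.83]], [85, [0, 0, 0], [0, 0, 0]], [85, [0, 0, 0], [0, 0, 0]]]}}

```text
clock: 2.9
eef_pos: [419.5, 49.7, 330.5]
tcp_rot: [-3.141, 0.0, 1.571]
contact_force: [-0.3, 0.7, 0.1]
opening: 0.992
```

Run:
```python
from h import *
s=sense();print(s["clock"],s["eef_pos"],s["tcp_rot"],s["qpos"])
K,T=w2c("wrist"); im=grab_frame("wrist"); cv2.imwrite("pics/w1.png",im); np.savez("w1.npz",K=K,T=T)
cv2.imwrite("pics/w1v.png",im)
P=[480,-40,110];plan([470,-50,300],toolR([0,.743,.669],[0,.669,-.743]),6)
```

```text
2.9 [419.52574427  49.72462918 330.49998108] [-3.14110847e+00  4.97581905e-04  1.57127912e+00] [ 1.14781001e-01 -6.76427624e-02  1.90708302e+00 -4.55382859e-04
  1.30269020e+00  1.14419077e-01]
[85, [-16.5, 8.4, 5.1], [-0.0, 7.0, -0.01]],
[85, [-17.0, 8.4, 3.0], [-0.0, 7.0, -0.01]],
[85, [-17.3, 8.4, 0.9], [-0.0, 7.0, -0.01]],
[85, [-17.3, 8.4, -1.2], [-0.0, 7.0, -0.01]],
[85, [-17.0, 8.4, -3.3], [-0.0, 7.0, -0.01]],
[85, [-16.5, 8.4, -5.3], [-0.0, 7.0, -0.01]],
```

View pics/w1v.png

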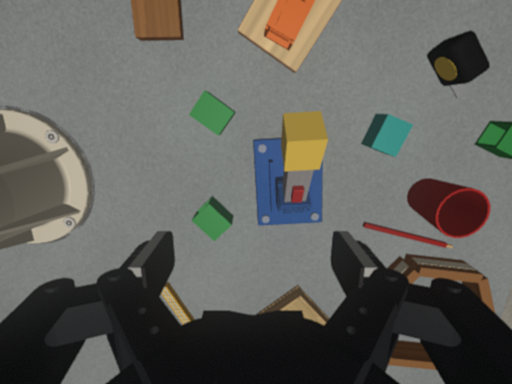

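Wrist picture: the yellow cap is at (304,140), the button at (297,195), the plate at (290,180) and the tube end at (285,25). Next is the tilted view.

Request:
{"op": "servo_tool", "data": {"rows": [[85, [-16.5, 8.4, 5.1], [0, 7, 0]], [85, [-17, 8.4, 3], [0, 7, 0]], [85, [-17.3, 8.4, 0.9], [0, 7, 0]], [85, [-17.3, 8.4, -1.2], [0, 7, 0]], [85, [-17, 8.4, -3.3], [0, 7, 0]], [85, [-16.5, 8.4, -5.3], [0, 7, 0]], [85, [0, 0, 0], [0, 0, 0]], [85, [0, 0, 0], [0, 0, 0]]]}}

```text
clock: 3.95
eef_pos: [469.8, -50.0, 300.1]
tcp_rot: [-3.141, -0.732, 1.568]
contact_force: [0.2, 0.2, 0.5]
opening: 0.994
```

Run:
```python
from h import *
s=sense();print(s["clock"],s["eef_pos"],s["tcp_rot"],s["qpos"])
K,T=w2c("wrist"); im=grab_frame("wrist"); cv2.imwrite("pics/w2.png",im); np.savez("w2.npz",K=K,T=T)
a=cv2.imread("pics/w1.png")[90:240,200:380]
b=im[:300,130:430]
cv2.imwrite("pics/w2v.png",np.hstack([cv2.resize(a,(400,333),interpolation=2),cv2.resize(b,(333,333),interpolation=2)]))
```

```text
3.95 [469.83982561 -50.03416096 300.12448028] [-3.14060081 -0.73217874  1.56826671] [-0.53903097  0.2512266   1.82191458  0.6126363   1.51289754 -0.7156939 ]
```

View pics/w2v.png

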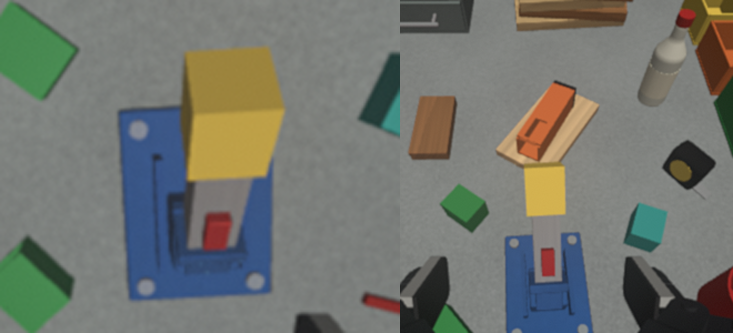

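```bash
cat > fit.py <<'E'
from h import *
from scipy.optimize import minimize, least_squares
cams={}
for n,f in(("scene","scene0"),("top","top0")): K,T=w2c(n); cams[n]=(cv2.imread(f"pics/{f}.png"),K,T)
for n in("w1","w2"):
    d=np.load(n+".npz"); cams[n]=(cv2.imread(f"pics/{n}.png"),d["K"],d["T"])
def pj(K,T,P): q=P@T[:3,:3].T+T[:3,3]; u=q@K.T; return u[:,:2]/u[:,2:]
def box(lo,hi): return np.array([[x,y,z] for x in(lo[0],hi[0]) for y in(lo[1],hi[1]) for z in(lo[2],hi[2])],float)
def hsv(im,h0,h1,s0=120,v0=40):
    h=cv2.cvtColor(im,cv2.COLOR_BGR2HSV); m=((h[...,0]>=h0)&(h[...,0]<=h1)) if h0<=h1 else ((h[...,0]>=h0)|(h[...,0]<=h1))
    return (m&(h[...,1]>s0)&(h[...,2]>v0)).astype(np.uint8)
def blob(m,uv):
    n,l,st,c=cv2.connectedComponentsWithStats(m)
    i=1+np.argmin(np.linalg.norm(c[1:]-uv,axis=1)+1000*(st[1:,4]<8)); return l==i,c[i],st[i,4]
def render(uv,shape=(384,512)):
    S=4; im=np.zeros((shape[0]*S,shape[1]*S),np.uint8)
    h=cv2.convexHull((((uv+.5)*S-.5)*16).astype(np.float32)).astype(np.int32)
    cv2.fillConvexPoly(im,h,1,shift=4); return cv2.resize(im.astype(np.float32),shape[::-1],interpolation=cv2.INTER_AREA)
def feats(m):  # centroid, sqrt area and rms extents of a soft mask
    m=m.astype(np.float64); ys,xs=np.mgrid[:m.shape[0],:m.shape[1]]; a=m.sum()+1e-9; cx,cy=(m*xs).sum()/a,(m*ys).sum()/a
    return np.array([cx,cy,np.sqrt(a),np.sqrt((m*(xs-cx)**2).sum()/a)*2,np.sqrt((m*(ys-cy)**2).sum()/a)*2,(m*(xs-cx)*(ys-cy)).sum()/a/np.sqrt(a)*2])
L=np.radians(48)
def postR(psi):
    z=np.array([0,np.sin(L),np.cos(L)]);x=np.array([0,np.cos(L),-np.sin(L)]);y=np.cross(z,x)
    return R.from_euler("z",psi).as_matrix()@np.column_stack([x,y,z])
E
cat > fitpost.py <<'E'
from fit import *
capm={};butm={}
for n,(im,K,T) in cams.items():
    m,c,a=blob(hsv(im,20,34),pj(K,T,np.array([[480,75,163.]]))[0]); capm[n]=m; print(n,"cap",c.round(1),a,end=" ")
    m,c,a=blob(hsv(im,172,8,110),pj(K,T,np.array([[480,0,118.]]))[0]); butm[n]=m; print("button",c.round(1),a)
fc={n:feats(capm[n]) for n in cams}; fb={n:feats(butm[n]) for n in cams}
Bc=box([-22.25,-22.25,-27.5],[22.25,22.25,27.5]); Bb=box([-25.5,-8,12],[-16.5,8,46])
def res(p,use=cams):
    o=p[:3];Rp=postR(p[3]);Rc=postR(p[3]+p[7]); c=o+Rp@np.array([p[4],p[5],115+p[6]]); r=[]
    for n in use:
        im,K,T=cams[n]
        r+=list(feats(render(pj(K,T,c+Bc@Rc.T)))-fc[n]); r+=list((feats(render(pj(K,T,o+Bb@Rp.T)))-fb[n])*[1,1,.5,.5,.5,.5])
    return np.array(r+[p[4]/3,p[5]/3,p[6]/5,p[7]/.05])
p0=[480,-12,86,0,0,0,0,0]
if __name__=="__main__":
  for use in(["w1","w2"],["w1"],["w2"],list(cams)):
    s=least_squares(res,p0,args=(use,),diff_step=1e-3,x_scale=[1,1,1,.02,1,1,1,.02],loss="soft_l1") if 0 else minimize(lambda p:np.sum(np.sqrt(1+res(p,use)**2)-1),p0,method="Powell",options=dict(xtol=1e-3,ftol=1e-6))
    print(use,s.x.round(3),round(s.fun,2))
  r=res(s.x,list(cams))[:-4].reshape(-1,6);print(r.round(1))
E
time python3 fitpost.py
```

```text
scene cap [267.9 150.2] 417 button [248.3 175. ] 68
top cap [214.8 207.8] 299 button [239.5 207.9] 38
w1 cap [303.1 140.6] 2332 button [297.2 193.5] 170
w2 cap [260.2 169.7] 1662 button [262.9 235.7] 273
['w1', 'w2'] [ 4.84503e+02 -1.74400e+00  6.79710e+01  5.80000e-02  1.13100e+00
  7.90000e-02  2.34000e-01  1.00000e-03] 2.73
['w1'] [ 4.85525e+02 -4.49400e+00  6.02810e+01  4.50000e-02  2.26400e+00
  3.15000e-01  1.30900e+00  4.00000e-03] 0.91
['w2'] [ 4.84359e+02 -1.54300e+00  6.83030e+01  4.50000e-02  1.16600e+00
  8.28000e-01  5.50000e-01 -1.00000e-02] 0.89
['scene', 'top', 'w1', 'w2'] [ 4.83164e+02 -2.18400e+00  6.75660e+01  4.40000e-02 -8.88000e-01
  3.36000e-01  1.59100e+00  2.00000e-02] 7.68
[[ 0.6  0.5  0.5  0.4  0.3 -0. ]
 [ 0.6  0.7  0.5  0.3  0.1  0. ]
 [-1.1 -0.2  1.2  0.5  0.8 -0. ]
 [-1.4 -0.   0.5  0.5  0.2  0. ]
 [-0.3  0.6  1.5  1.   0.6  0.1]
 [-1.  -0.1  0.9  0.6  0.4 -0. ]
 [-0.1  0.3  0.8  0.4  0.5 -0. ]
 [-0.7  0.5  0.8  0.4  0.5  0. ]]
real	2m36.382s
user	4m4.956s
sys	1m35.887s
```

```bash
cat >> h.py <<'E'
O=np.array([484.4,-1.7,68.]);PSI=.05
def postR(psi):
    L=np.radians(48);z=np.array([0,np.sin(L),np.cos(L)]);x=np.array([0,np.cos(L),-np.sin(L)]);y=np.cross(z,x)
    return R.from_euler("z",psi).as_matrix()@np.column_stack([x,y,z])
def TR(): r=postR(PSI); return np.column_stack([r[:,2],-r[:,1],r[:,0]])
def PP(x,y,z): return O+postR(PSI)@np.array([x,y,z],float)
E
python3 - <<'E'
from h import *
print(PP(0,0,117),TR().round(3))
plan(PP(-60,0,117),TR(),4)
plan(PP(17,0,117),TR(),4,PP(-60,0,117),R.from_matrix(TR()))
E
```

```text
[480.05441396  85.13928229 146.28828094] [[-0.037  0.999 -0.033]
 [ 0.742  0.05   0.668]
 [ 0.669 -0.    -0.743]]
[85, [-0.7, 3.0, 36.2], [0.49, 0.02, -0.54]],
[85, [-0.8, 3.3, 36.2], [0.49, 0.02, -0.54]],
[85, [-0.8, 3.6, 36.1], [0.49, 0.02, -0.54]],
[85, [-0.9, 3.9, 36.1], [0.49, 0.02, -0.54]],

[85, [-0.0, 0.0, 19.3], [0.0, 0.0, 0.0]],
[85, [-0.0, 0.0, 19.3], [0.0, 0.0, 0.0]],
[85, [-0.0, 0.0, 19.3], [0.0, 0.0, 0.0]],
[85, [-0.0, 0.0, 19.3], [0.0, 0.0, 0.0]],
```

Request:
{"op": "servo_tool", "data": {"rows": [[85, [-0.8, 3.4, 36.2], [0.49, 0, -0.54]], [85, [-0.8, 3.4, 36.2], [0.49, 0, -0.54]], [85, [-0.8, 3.4, 36.2], [0.49, 0, -0.54]], [85, [-0.8, 3.4, 36.2], [0.49, 0, -0.54]], [85, [0, 0, 26], [0, 0, 0]], [85, [0, 0, 26], [0, 0, 0]], [85, [0, 0, 25], [0, 0, 0]], [85, [0, 0, 0], [0, 0, 0]]]}}

```text
clock: 5.0
eef_pos: [478.3, 98.3, 133.4]
tcp_rot: [-3.14, -0.733, 1.624]
contact_force: [0.4, 0.1, 0.1]
opening: 0.996
```

Request:
{"op": "servo_tool", "data": {"rows": [[40, [0, 0, 0], [0, 0, 0]], [40, [0, 0, 0], [0, 0, 0]], [40, [0, 0, 0], [0, 0, 0]], [40, [0, 0, 0], [0, 0, 0]], [40, [0, 0, 0], [0, 0, 0]], [40, [0, 0, 0], [0, 0, 0]]], "force": 30}}

```text
clock: 5.75
eef_pos: [480.0, 96.3, 134.0]
tcp_rot: [3.14, -0.733, 1.622]
contact_force: [-0.7, -2.5, 7.4]
opening: 0.517
```

Request:
{"op": "servo_tool", "data": {"rows": [[40, [10, 0, 0], [0, 0, 0]], [40, [20, 0, 0], [0, 0, 0]], [40, [30, 0, 0], [0, 0, 0]], [40, [30, 0, 0], [0, 0, 0]], [40, [20, 0, -35], [0, 0, 0]], [40, [20, 0, -45], [0, 0, 0]], [40, [0, 0, -50], [0, 0, 0]]]}}

```text
clock: 6.62
eef_pos: [478.6, 106.3, 318.7]
tcp_rot: [3.141, -0.733, 1.624]
contact_force: [1.0, -0.4, -0.9]
opening: 0.515
```

Run:
```python
from h import *
s=sense();print(s)
Rt=toolR([1,1,0],[0,0,-1])
plan([500,-348,140],Rt,13,gr=40)
plan([500,-348,18],Rt,4,[500,-348,140],R.from_matrix(Rt),gr=40)
```

```text
{'clock': 6.625, 'qpos': array([-0.2479217 ,  0.16698641,  1.88506973,  0.70540686,  1.40070743,
       -0.53785222]), 'qvel': array([-0.53562608, -0.22584282, -0.44540956, -0.29504719,  0.8007908 ,
        0.10578055]), 'joint_efforts': array([  5.17423645, -44.62191224, -29.0656364 ,   3.93476665,
         1.08609226,   0.08311539]), 'eef_pos': array([478.60071604, 106.28722413, 318.74105576]), 'tcp_rot': array([ 3.14062833, -0.73253058,  1.62379427]), 'contact_force': array([ 0.99242772, -0.4476739 , -0.85252046]), 'wrist_torque': array([-0.34979051, -0.04431535, -0.01246422]), 'opening': 0.5150656115101196}
[40, [-35.2, -0.2, -13.2], [-1.35, -3.04, 3.52]],
[40, [-35.8, 2.3, -11.3], [-1.35, -3.04, 3.52]],
[40, [-36.1, 4.7, -9.3], [-1.35, -3.04, 3.52]],
[40, [-36.2, 7.1, -7.2], [-1.35, -3.04, 3.52]],
[40, [-36.0, 9.5, -5.1], [-1.35, -3.04, 3.52]],
[40, [-35.6, 11.8, -3.0], [-1.35, -3.04, 3.52]],
[40, [-34.9, 14.0, -0.8], [-1.35, -3.04, 3.52]],
[40, [-33.9, 16.1, 1.4], [-1.35, -3.04, 3.52]]
--
[40, [-32.7, 18.1, 3.6], [-1.35, -3.04, 3.52]],
[40, [-31.3, 20.0, 5.7], [-1.35, -3.04, 3.52]],
[40, [-29.7, 21.7, 7.8], [-1.35, -3.04, 3.52]],
[40, [-27.8, 23.3, 9.9], [-1.35, -3.04, 3.52]],
[40, [-25.8, 24.7, 11.8], [-1.35, -3.04, 3.52]],

[40, [0.0, 0.0, 30.5], [0.0, 0.0, 0.0]],
[40, [0.0, 0.0, 30.5], [0.0, 0.0, 0.0]],
[40, [0.0, 0.0, 30.5], [0.0, 0.0, 0.0]],
[40, [0.0, 0.0, 30.5], [0.0, 0.0, 0.0]],
```

Request:
{"op": "servo_tool", "data": {"rows": [[40, [-35.2, -0.2, -13.2], [-1.35, -3.04, 3.52]], [40, [-35.8, 2.3, -11.3], [-1.35, -3.04, 3.52]], [40, [-36.1, 4.7, -9.3], [-1.35, -3.04, 3.52]], [40, [-36.2, 7.1, -7.2], [-1.35, -3.04, 3.52]], [40, [-36, 9.5, -5.1], [-1.35, -3.04, 3.52]], [40, [-35.6, 11.8, -3], [-1.35, -3.04, 3.52]], [40, [-34.9, 14, -0.8], [-1.35, -3.04, 3.52]], [40, [-33.9, 16.1, 1.4], [-1.35, -3.04, 3.52]]]}}

```text
clock: 7.62
eef_pos: [491.3, -174.6, 206.5]
tcp_rot: [-3.064, -0.276, 1.08]
contact_force: [-0.2, 0.2, -0.2]
opening: 0.513
```

Request:
{"op": "servo_tool", "data": {"rows": [[40, [-32.7, 18.1, 3.6], [-1.35, -3.04, 3.52]], [40, [-31.3, 20, 5.7], [-1.35, -3.04, 3.52]], [40, [-29.7, 21.7, 7.8], [-1.35, -3.04, 3.52]], [40, [-27.8, 23.3, 9.9], [-1.35, -3.04, 3.52]], [40, [-25.8, 24.7, 11.8], [-1.35, -3.04, 3.52]], [40, [0, 0, 0], [0, 0, 0]], [40, [0, 0, 0], [0, 0, 0]]]}}

```text
clock: 8.5
eef_pos: [499.3, -347.4, 138.1]
tcp_rot: [-3.14, 0.0, 0.785]
contact_force: [0.0, 0.1, -0.1]
opening: 0.517
```

Request:
{"op": "servo_tool", "data": {"rows": [[40, [0, 0, 40], [0, 0, 0]], [40, [0, 0, 40], [0, 0, 0]], [40, [0, 0, 30], [0, 0, 0]], [40, [0, 0, 9], [0, 0, 0]], [40, [0, 0, 0], [0, 0, 0]], [70, [0, 0, 0], [0, 0, 0]], [70, [0, 0, 0], [0, 0, 0]], [70, [0, 0, 0], [0, 0, 0]]]}}

```text
clock: 9.5
eef_pos: [500.0, -348.3, 19.9]
tcp_rot: [3.14, 0.001, 0.785]
contact_force: [0.4, 0.2, -0.3]
opening: 0.82
```

Request:
{"op": "servo_tool", "data": {"rows": [[80, [0, 0, 0], [0, 0, 0]], [80, [0, 0, -30], [0, 0, 0]], [80, [0, 0, -40], [0, 0, 0]], [85, [0, 0, -60], [0, 0, 0]], [85, [0, 0, -60], [0, 0, 0]], [85, [0, 0, 0], [0, 0, 0]]]}}

```text
clock: 10.25
eef_pos: [502.2, -349.6, 214.7]
tcp_rot: [3.132, -0.001, 0.785]
contact_force: [-0.1, 0.5, -1.0]
opening: 0.996
```

Run:
```python
from h import *
im=grab_frame("wrist");cv2.imwrite("pics/w3.png",im)
K,T=w2c("top");
im=grab_frame("top");cv2.imwrite("pics/top1.png",im)
for b in boxes_of("top","cap_center")[:5]: print(b["conf"],toworld("top",b["centre"]).round())
from fit import hsv,blob
m,c,a=blob(hsv(im,20,34),[330,205]);print(c,a,onz("top",c,35))
# tube view from above: tube ~ (490,276)
s=sense();print(s["eef_pos"],s["clock"])
a=np.radians(63);d=np.array([np.cos(a),np.sin(a),0])
Rt=toolR(d,[0,0,-1]);p=np.array([480,235,240.])
plan(p,Rt,12)
```

```text
0.79 [353. 111.  47.]
0.79 [835.  65.  48.]
0.75 [632.  75.  46.]
0.48 [344. -71.  48.]
[188.85714286 147.37142857] 35 [714.30029037 179.09084971  35.        ]
[ 499.15871924 -347.46485764  208.3585895 ] 10.4
[85, [33.2, -35.5, -2.6], [-0.01, 0.0, -1.5]],
[85, [34.1, -34.6, -2.6], [-0.01, 0.0, -1.5]],
[85, [35.0, -33.7, -2.6], [-0.01, 0.0, -1.5]],
[85, [35.9, -32.8, -2.6], [-0.01, 0.0, -1.5]],
[85, [36.7, -31.8, -2.6], [-0.01, 0.0, -1.5]],
[85, [37.5, -30.8, -2.6], [-0.01, 0.0, -1.5]],
[85, [38.3, -29.8, -2.6], [-0.01, 0.0, -1.5]],
[85, [39.1, -28.8, -2.6], [-0.01, 0.0, -1.5]]
--
[85, [39.8, -27.8, -2.6], [-0.01, 0.0, -1.5]],
[85, [40.5, -26.7, -2.6], [-0.01, 0.0, -1.5]],
[85, [41.2, -25.7, -2.6], [-0.01, 0.0, -1.5]],
[85, [41.9, -24.6, -2.6], [-0.01, 0.0, -1.5]],
```

View pics/w3.png

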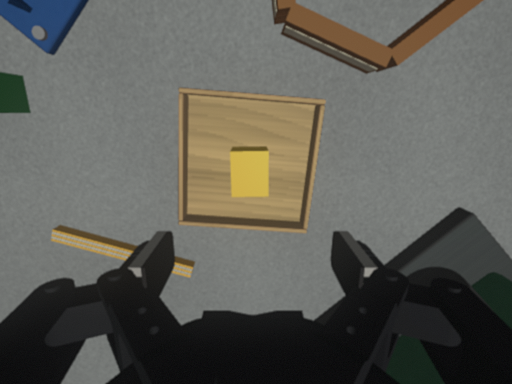

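Cap lies in the tray at (250,173), released and inside the walls. Next, a closer look at the bare post.

Run:
```python
from h import *
print(PP(-110,0,80)); plan(PP(-110,0,80),TR(),8)
```

```text
[485.10734422 -15.83509337 203.27637931]
[85, [28.0, -30.6, 0.6], [2.18, 4.94, -5.72]],
[85, [30.7, -27.5, 4.3], [2.18, 4.94, -5.72]],
[85, [32.8, -24.1, 8.0], [2.18, 4.94, -5.72]],
[85, [34.2, -20.4, 11.8], [2.18, 4.94, -5.72]],
[85, [34.8, -16.4, 15.4], [2.18, 4.94, -5.72]],
[85, [34.8, -12.3, 19.0], [2.18, 4.94, -5.72]],
[85, [34.0, -8.1, 22.3], [2.18, 4.94, -5.72]],
[85, [32.5, -3.9, 25.4], [2.18, 4.94, -5.72]]
--
```

Request:
{"op": "servo_tool", "data": {"rows": [[85, [28, -30.6, 0.6], [2.18, 4.94, -5.72]], [85, [30.7, -27.5, 4.3], [2.18, 4.94, -5.72]], [85, [32.8, -24.1, 8], [2.18, 4.94, -5.72]], [85, [34.2, -20.4, 11.8], [2.18, 4.94, -5.72]], [85, [34.8, -16.4, 15.4], [2.18, 4.94, -5.72]], [85, [34.8, -12.3, 19], [2.18, 4.94, -5.72]], [85, [34, -8.1, 22.3], [2.18, 4.94, -5.72]], [85, [32.5, -3.9, 25.4], [2.18, 4.94, -5.72]]]}}

```text
clock: 11.4
eef_pos: [484.5, -14.9, 202.4]
tcp_rot: [-3.141, -0.736, 1.623]
contact_force: [-0.0, 0.2, -1.0]
opening: 0.994
```

Request:
{"op": "servo_tool", "data": {"rows": [[85, [0, 0, 0], [0, 0, 0]], [85, [0, 0, 0], [0, 0, 0]]]}}

```text
clock: 11.65
eef_pos: [485.2, -16.6, 202.8]
tcp_rot: [-3.14, -0.732, 1.619]
contact_force: [0.8, -0.8, 0.4]
opening: 0.994
```

Run:
```python
from h import *
s=sense();print(s["clock"],s["eef_pos"],PP(-110,0,80))
K,T=w2c("wrist"); im=grab_frame("wrist"); cv2.imwrite("pics/w4.png",im); np.savez("w4.npz",K=K,T=T)
v=cv2.resize(im[50:300,150:370],None,fx=2.4,fy=2.4,interpolation=2)
def w(P): u=proj("wrist",P)[0]; return tuple(((u-[150,50])*2.4+.7).round().astype(int))
for z,c in((0,(255,255,0)),(124,(0,255,0))):
    q=np.array([w(PP(-16.5,y,z)) for y in(-16.5,16.5)]); cv2.line(v,tuple(map(int,q[0])),tuple(map(int,q[1])),c,1)
for y in(-16.5,16.5): cv2.line(v,tuple(map(int,w(PP(-16.5,y,0)))),tuple(map(int,w(PP(-16.5,y,124)))),(255,0,255),1)
for a,b in((12,-8),(12,8),(46,-8),(46,8)): cv2.circle(v,tuple(map(int,w(PP(-25.5,b,a)))),2,(255,255,0),-1)
cv2.circle(v,tuple(map(int,w(PP(0,0,138)))),3,(0,255,0),-1)
cv2.imwrite("pics/w4v.png",v)
```

```text
11.65 [485.19860673 -16.64980364 202.81143508] [485.10734422 -15.83509337 203.27637931]
```

View pics/w4v.png

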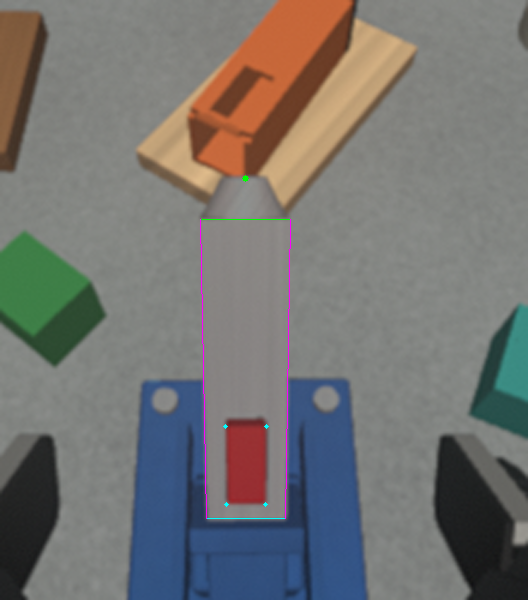

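The post model overlays the bare post to about 1 px (tip at crop (245,178), button at (246,462)). Next I view the tube from above.

Run:
```python
from h import *
a=np.radians(63);d=np.array([np.cos(a),np.sin(a),0])
plan([488,278,190],toolR(d,[0,0,-1]),8,p0=[485,67,270])
```

```text
[85, [12.9, 1.7, 25.0], [-1.36, -5.12, 3.56]],
[85, [15.2, 0.2, 23.8], [-1.36, -5.12, 3.56]],
[85, [17.2, -1.3, 22.3], [-1.36, -5.12, 3.56]],
[85, [19.0, -3.0, 20.7], [-1.36, -5.12, 3.56]],
[85, [20.5, -4.7, 18.8], [-1.36, -5.12, 3.56]],
[85, [21.7, -6.4, 16.8], [-1.36, -5.12, 3.56]],
[85, [22.7, -8.2, 14.6], [-1.36, -5.12, 3.56]],
[85, [23.3, -9.9, 12.4], [-1.36, -5.12, 3.56]]
--
```

Request:
{"op": "servo_tool", "data": {"rows": [[85, [53.5, 2, -3], [0, 0, 0]], [85, [53.5, 2, -3], [0, 0, 0]], [85, [12.9, 1.7, 25], [-1.36, -5.12, 3.56]], [85, [15.2, 0.2, 23.8], [-1.36, -5.12, 3.56]], [85, [17.2, -1.3, 22.3], [-1.36, -5.12, 3.56]], [85, [19, -3, 20.7], [-1.36, -5.12, 3.56]], [85, [20.5, -4.7, 18.8], [-1.36, -5.12, 3.56]], [85, [21.7, -6.4, 16.8], [-1.36, -5.12, 3.56]]]}}

```text
clock: 12.7
eef_pos: [488.5, 217.8, 220.7]
tcp_rot: [-3.109, -0.181, 1.219]
contact_force: [0.6, -1.7, -0.2]
opening: 0.996
```

Request:
{"op": "servo_tool", "data": {"rows": [[85, [22.7, -8.2, 14.6], [-1.36, -5.12, 3.56]], [85, [23.3, -9.9, 12.4], [-1.36, -5.12, 3.56]], [85, [0, 0, 0], [0, 0, 0]], [85, [0, 0, 0], [0, 0, 0]]]}}

```text
clock: 13.2
eef_pos: [488.4, 269.7, 200.1]
tcp_rot: [3.141, -0.001, 1.101]
contact_force: [0.5, -1.0, -0.4]
opening: 0.993
```

```bash
cat > tube.py <<'E'
from fit import *
s=sense();print(s["clock"],s["eef_pos"],s["tcp_rot"])
K,T=w2c("wrist"); im=grab_frame("wrist"); cv2.imwrite("pics/w5.png",im); np.savez("w5.npz",K=K,T=T)
cams["w5"]=(im,K,T)
B=box([-75,-22.25,-22.25],[67,22.25,22.25]); f={}
for n in("w5","w2"):
    im,K,T=cams[n]; m,c,a=blob(hsv(im,3,18,120),pj(K,T,np.array([[490,278,50.]]))[0]); f[n]=feats(m); print(n,c,a)
def corners(p): return B@R.from_euler("z",p[2]).as_matrix().T+[p[0],p[1],40.25]
def res(p,use): return np.concatenate([feats(render(pj(*cams[n][1:],corners(p))))-f[n] for n in use])
for use in(["w5"],["w5","w2"]):
    q=minimize(lambda p:np.sum(res(p*[1,1,.01],use)**2),[489,278,110],method="Nelder-Mead",options=dict(xatol=.02,fatol=.001)); p=q.x*[1,1,.01]; print(use,p,q.fun,res(p,use).round(1))
    if use==["w5"]: ps=p
im,K,T=cams["w5"]; v=im.copy(); 
for u in pj(K,T,corners(ps)): cv2.circle(v,tuple(int(round(t)) for t in u),2,(255,255,0),-1)
cv2.imwrite("pics/w5v.png",v)
E
python3 tube.py
```

```text
13.2 [488.44763162 269.6908577  200.08270781] [ 3.14141299e+00 -1.35391784e-03  1.10132447e+00]
w5 [246.37339685 159.85122756] 5458
w2 [260.24723618 109.16532663] 1990
['w5'] [490.9995311  289.35487018   1.09255265] 2.0523898256173085 [-0.1  0.1  0.8 -0.1  1.2 -0.1]
['w5', 'w2'] [490.62129393 288.989809     1.09934238] 2.106084293725028 [-0.3  0.5  0.7 -0.1  1.   0.1  0.2  0.2  0.1 -0.1 -0.2  0.2]
```

View pics/w5v.png

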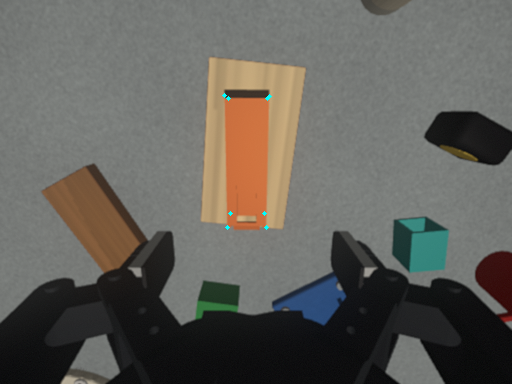

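Run:
```python
from h import *
a=1.097;d=np.array([np.cos(a),np.sin(a),0]);c=np.array([490.8,289.2,0])+35*d
print(c);plan(c+[0,0,70],toolR(d,[0,0,-1]),4)
```

```text
[506.76936944 320.34448972   0.        ]
[85, [13.4, -1.7, 32.6], [0.0, -0.02, 0.05]],
[85, [13.4, -1.8, 32.6], [0.0, -0.02, 0.05]],
[85, [13.4, -1.8, 32.6], [0.0, -0.02, 0.05]],
[85, [13.4, -1.8, 32.6], [0.0, -0.02, 0.05]],
```

Request:
{"op": "servo_tool", "data": {"rows": [[85, [13.4, -1.8, 32.6], [0, 0, 0.05]], [85, [13.4, -1.8, 32.6], [0, 0, 0.05]], [85, [13.4, -1.8, 32.6], [0, 0, 0.05]], [85, [13.4, -1.8, 32.6], [0, 0, 0.05]], [85, [0, 0, 20], [0, 0, 0]], [85, [0, 0, 20], [0, 0, 0]], [85, [0, 0, 0], [0, 0, 0]], [85, [0, 0, 0], [0, 0, 0]]]}}

```text
clock: 14.25
eef_pos: [507.0, 321.3, 30.5]
tcp_rot: [3.141, -0.002, 1.097]
contact_force: [0.7, 0.6, -0.1]
opening: 0.995
```

Request:
{"op": "servo_tool", "data": {"rows": [[85, [0, 0, 7], [0, 0, 0]], [60, [0, 0, 0], [0, 0, 0]], [40, [0, 0, 0], [0, 0, 0]], [40, [0, 0, 0], [0, 0, 0]], [40, [0, 0, 0], [0, 0, 0]], [40, [0, 0, 0], [0, 0, 0]]], "force": 60}}

```text
clock: 15.0
eef_pos: [506.9, 321.7, 23.1]
tcp_rot: [3.141, -0.002, 1.097]
contact_force: [0.4, -0.6, 6.0]
opening: 0.513
```

Run:
```python
from h import *
s=sense();print(s["eef_pos"],s["tcp_rot"],s["opening"],s["contact_force"])
p=s["eef_pos"];c=np.array([490.8,289.2,40.25]);Rt=R.from_euler("xyz",s["tcp_rot"]); print("tube centre in tool",Rt.inv().apply(c-p))
```

```text
[506.87787268 321.70326705  23.14257678] [ 3.14076715e+00 -1.69158095e-03  1.09729190e+00] 0.5129140604664351 [ 0.44133157 -0.60823005  6.00930582]
tube centre in tool [-36.22976522   0.52700434 -17.16830414]
```

Run:
```python
from h import *
s=sense(); r=R.from_euler("xyz",s["tcp_rot"])
print(PP(17.2,0,286)); plan(PP(17.2,0,286),TR(),7,p0=[506.9,321.7,203],gr=40)
```

```text
[473.20224377 222.06846427 246.58926242]
[40, [-14.9, 2.2, -6.3], [1.58, 5.85, -4.09]],
[40, [-14.2, 1.0, -7.8], [1.58, 5.85, -4.09]],
[40, [-13.4, -0.2, -9.2], [1.58, 5.85, -4.09]],
[40, [-12.3, -1.4, -10.5], [1.58, 5.85, -4.09]],
[40, [-11.1, -2.6, -11.6], [1.58, 5.85, -4.09]],
[40, [-9.6, -3.6, -12.6], [1.58, 5.85, -4.09]],
[40, [-8.0, -4.6, -13.4], [1.58, 5.85, -4.09]],
```

Request:
{"op": "servo_tool", "data": {"rows": [[40, [0, 0, -30], [0, 0, 0]], [40, [0, 0, -50], [0, 0, 0]], [40, [0, 0, -50], [0, 0, 0]], [40, [0, 0, -50], [0, 0, 0]], [40, [-14.9, 2.2, -6.3], [1.58, 5.85, -4.09]], [40, [-14.2, 1, -7.8], [1.58, 5.85, -4.09]], [40, [-13.4, -0.2, -9.2], [1.58, 5.85, -4.09]], [40, [-12.3, -1.4, -10.5], [1.58, 5.85, -4.09]]]}}

```text
clock: 16.0
eef_pos: [486.4, 263.9, 227.7]
tcp_rot: [-3.09, -0.422, 1.379]
contact_force: [-0.3, -0.3, -3.1]
opening: 0.514
```

Request:
{"op": "servo_tool", "data": {"rows": [[40, [-11.1, -2.6, -11.6], [1.58, 5.85, -4.09]], [40, [-9.6, -3.6, -12.6], [1.58, 5.85, -4.09]], [40, [-8, -4.6, -13.4], [1.58, 5.85, -4.09]], [40, [0, 0, 0], [0, 0, 0]], [40, [0, 0, 0], [0, 0, 0]], [40, [0, 0, 0], [0, 0, 0]]]}}

```text
clock: 16.75
eef_pos: [472.7, 222.5, 246.5]
tcp_rot: [-3.141, -0.732, 1.621]
contact_force: [-0.2, -0.8, -2.3]
opening: 0.515
```

```bash
cat > chk.py <<'E'
from h import *
s=sense();print(s["clock"],s["eef_pos"].round(1),s["tcp_rot"].round(3),"op",s["opening"],"F",s["contact_force"].round(1))
print("tcp in post",(postR(PSI).T@(s["eef_pos"]-O)).round(2)); Rt=R.from_euler("xyz",s["tcp_rot"])
print("rot err deg (tool axes)",(Rt.inv()*R.from_matrix(TR())).as_rotvec(degrees=True).round(2), "F tool",Rt.inv().apply(s["contact_force"]).round(1))
E
python3 chk.py
python3 - <<'E'
from h import *
im=grab_frame("wrist"); cv2.imwrite("pics/w6.png",im[60:340,130:380])
im=grab_frame("scene"); cv2.imwrite("pics/s6.png",im)
E
```

```text
16.75 [472.7 222.5 246.5] [-3.141 -0.732  1.621] op 0.5148011337927834 F [-0.2 -0.8 -2.3]
tcp in post [ 17.59   0.48 286.25]
rot err deg (tool axes) [-0.06  0.08  0.02] F tool [-2.1 -0.3  1.2]
```

View pics/w6.png

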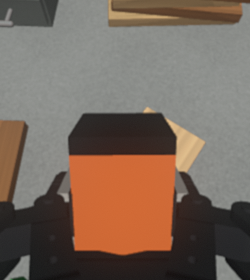

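Request:
{"op": "servo_tool", "data": {"rows": [[40, [-15, 0.4, -0.3], [0, 0, 0]], [40, [-15, 0, 0], [0, 0, 0]], [40, [-8, 0, 0], [0, 0, 0]], [40, [-5, 0, 0], [0, 0, 0]], [40, [-4, 0, 0], [0, 0, 0]], [40, [-3, 0, 0], [0, 0, 0]]]}}

```text
clock: 17.6
eef_pos: [475.2, 184.3, 213.1]
tcp_rot: [-3.141, -0.733, 1.621]
contact_force: [1.2, 0.0, -2.5]
opening: 0.513
```

```bash
python3 chk.py
```

```text
17.6 [475.2 184.3 213.1] [-3.141 -0.733  1.621] op 0.513388573744308 F [ 1.2  0.  -2.5]
tcp in post [ 1.6750e+01 -1.5000e-01  2.3545e+02]
rot err deg (tool axes) [-0.03  0.01 -0.  ] F tool [-1.7  1.2  1.9]
```

Request:
{"op": "servo_tool", "data": {"rows": [[40, [-4, 0, 0], [0, 0, 0]], [40, [-4, 0, 0], [0, 0, 0]], [40, [-4, 0, 0], [0, 0, 0]], [40, [-4, 0, 0], [0, 0, 0]], [40, [-4, 0, 0], [0, 0, 0]]]}}

```text
clock: 18.23
eef_pos: [476.0, 169.4, 199.6]
tcp_rot: [-3.141, -0.733, 1.621]
contact_force: [0.5, -0.9, -1.2]
opening: 0.512
```

```bash
python3 chk.py
python3 - <<'E'
from h import *
im=grab_frame("scene"); cv2.imwrite("pics/s7.png",cv2.resize(im[90:210,200:340],None,fx=4,fy=4,interpolation=2))
E
```

```text
18.225 [476.  169.4 199.6] [-3.141 -0.733  1.621] op 0.5116811798820412 F [ 0.5 -0.9 -1.2]
tcp in post [ 1.6770e+01 -1.1000e-01  2.1536e+02]
rot err deg (tool axes) [-0.03  0.01  0.  ] F tool [-1.5  0.4  0.3]
```

View pics/s7.png

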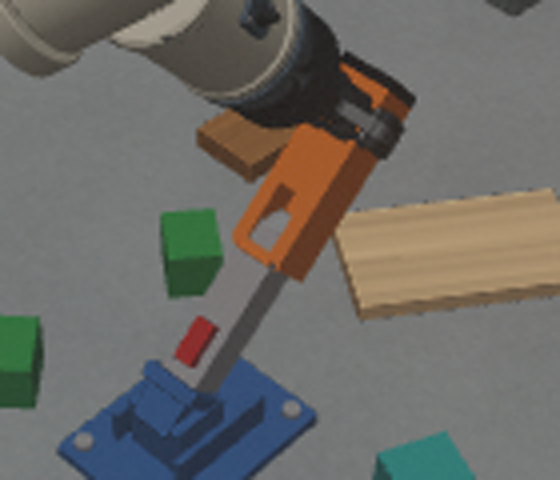

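The tube is on the post (mouth at crop (270,260)) with its slot facing the button side. I continue to just above the button and release.

Request:
{"op": "servo_tool", "data": {"rows": [[40, [-10, 0, 0], [0, 0, 0]], [40, [-12, 0, 0], [0, 0, 0]], [40, [-12, 0, 0], [0, 0, 0]], [40, [-10, 0, 0], [0, 0, 0]], [40, [-5, 0, 0], [0, 0, 0]], [40, [-3, 0, 0], [0, 0, 0]], [40, [0, 0, 0], [0, 0, 0]]]}}

```text
clock: 19.15
eef_pos: [477.9, 130.7, 164.9]
tcp_rot: [-3.141, -0.732, 1.621]
contact_force: [-0.1, -1.8, -1.7]
opening: 0.512
```

```bash
python3 chk.py
```

```text
19.15 [477.9 130.7 164.9] [-3.141 -0.732  1.621] op 0.5118576950201158 F [-0.1 -1.8 -1.7]
tcp in post [ 1.6740e+01 -1.4000e-01  1.6335e+02]
rot err deg (tool axes) [-0.03  0.04  0.  ] F tool [-2.5 -0.2  0.1]
```

Request:
{"op": "servo_tool", "data": {"rows": [[40, [-3, 0, 0], [0, 0, 0]], [85, [0, 0, 0], [0, 0, 0]], [85, [0, 0, 0], [0, 0, 0]], [85, [0, 0, 0], [0, 0, 0]], [85, [0, 0, 0], [0, 0, 0]], [85, [0, 0, -30], [0, 0, 0]], [85, [0, 0, -50], [0, 0, 0]], [85, [0, 0, -40], [0, 0, 0]]]}}

```text
clock: 20.15
eef_pos: [482.1, 47.6, 253.4]
tcp_rot: [-3.141, -0.732, 1.621]
contact_force: [1.0, 0.7, 0.0]
opening: 0.995
```

Request:
{"op": "servo_tool", "data": {"rows": [[0, [-40, 0, 0], [0, 0, 0]], [0, [-45, 0, 0], [0, 0, 0]], [0, [0, 0, 0], [0, 0, 0]], [0, [0, 0, 0], [0, 0, 0]]]}}

```text
clock: 20.65
eef_pos: [485.2, -14.2, 195.6]
tcp_rot: [-3.14, -0.734, 1.62]
contact_force: [0.3, 0.1, -0.8]
opening: 0.14
```

```bash
python3 chk.py
python3 - <<'E'
from h import *
im=grab_frame("wrist"); v=cv2.resize(im[60:340,150:370],None,fx=2,fy=2,interpolation=2)
def w(P): u=proj("wrist",P)[0]; return tuple(int(t) for t in ((u-[150,60])*2).round())
for z in(0,12,21,34,46): 
    for y in(-8,8): cv2.circle(v,w(PP(-25.5 if z else -16.5,y,z)),2,(255,255,0),-1)
for z in(46,196):
    for y in(-22.25,22.25): cv2.circle(v,w(PP(-22.25,y,z)),2,(0,255,0),-1)
cv2.imwrite("pics/w8.png",v)
E
```

```text
20.65 [485.2 -14.2 195.6] [-3.14  -0.734  1.62 ] op 0.1404898720613006 F [ 0.3  0.1 -0.8]
tcp in post [-103.2    -0.15   76.1 ]
rot err deg (tool axes) [-0.04 -0.03 -0.04] F tool [-0.5  0.3  0.7]
```

View pics/w8.png

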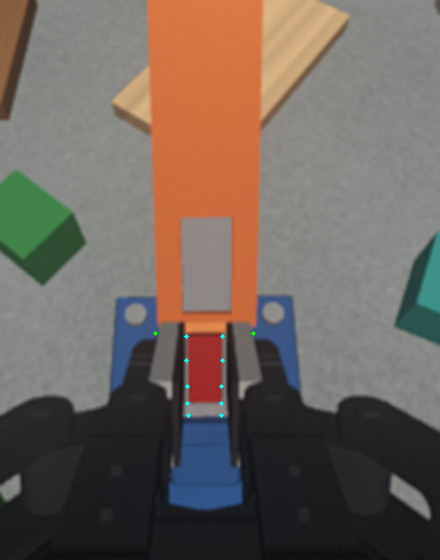

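The tube mouth rests on the button's upper end, with the button popped out at crop (205,370). I move above the lower part of the button with the fingers shut.

Request:
{"op": "servo_tool", "data": {"rows": [[0, [-28, 0, 0], [0, 0, 0]], [0, [-27, 0, 0], [0, 0, 0]], [0, [0, 0.1, 35], [0, 0, 0]], [0, [0, 0, 30], [0, 0, 0]], [0, [0, 0, 0], [0, 0, 0]], [0, [0, 0, 0], [0, 0, 0]]]}}

```text
clock: 21.45
eef_pos: [485.8, -11.9, 111.2]
tcp_rot: [3.14, -0.732, 1.623]
contact_force: [-0.1, 0.5, 0.1]
opening: -0.001
```

```bash
python3 chk.py
```

```text
21.45 [485.8 -11.9 111.2] [ 3.14  -0.732  1.623] op -0.0008385252125228367 F [-0.1  0.5  0.1]
tcp in post [-39.02  -0.84  21.29]
rot err deg (tool axes) [-0.01  0.04  0.09] F tool [ 0.4 -0.   0.2]
```

Press to contact in small steps.

Request:
{"op": "servo_tool", "data": {"rows": [[0, [0, -0.4, 6], [0, 0, 0]], [0, [0, 0, 6], [0, 0, 0]], [0, [0, 0, 4], [0, 0, 0]], [0, [0, 0, 3], [0, 0, 0]], [0, [0, 0, 1], [0, 0, 0]], [0, [0, 0, 0], [0, 0, 0]]]}}

```text
clock: 22.2
eef_pos: [484.5, 0.9, 95.6]
tcp_rot: [3.141, -0.732, 1.621]
contact_force: [-0.5, -6.1, 6.3]
opening: -0.001
```

```bash
python3 chk.py
```

```text
22.2 [484.5   0.9  95.6] [ 3.141 -0.732  1.621] op -0.0005974278229620376 F [-0.5 -6.1  6.3]
tcp in post [-18.81  -0.19  20.41]
rot err deg (tool axes) [0.01 0.04 0.02] F tool [-0.3 -0.8 -8.7]
```

Request:
{"op": "servo_tool", "data": {"rows": [[0, [0, 0, 0.7], [0, 0, 0]], [0, [0, 0, 0], [0, 0, 0]], [0, [0, 0, 0], [0, 0, 0]], [0, [0, 0, 0], [0, 0, 0]]]}}

```text
clock: 22.7
eef_pos: [484.5, 1.0, 95.6]
tcp_rot: [3.14, -0.732, 1.622]
contact_force: [-1.5, -12.0, 14.3]
opening: -0.006
```

```bash
python3 chk.py
python3 - <<'E'
from h import *
im=grab_frame("wrist"); a=cv2.resize(im[60:340,150:370],None,fx=1.8,fy=1.8,interpolation=2)
im=grab_frame("scene"); cv2.imwrite("pics/s9s.png",im);b=cv2.resize(im[100:220,200:320],(400,400),interpolation=2); 
v=np.zeros((504,796,3),np.uint8);v[:a.shape[0],:a.shape[1]]=a;v[:400,396:796]=b;cv2.imwrite("pics/w9.png",v)
E
```

```text
22.7 [484.5   1.   95.6] [ 3.14  -0.732  1.622] op -0.006247284504843697 F [ -1.5 -12.   14.3]
tcp in post [-18.75  -0.23  20.46]
rot err deg (tool axes) [0.02 0.05 0.06] F tool [  0.7  -2.1 -18.6]
```

View pics/w9.png

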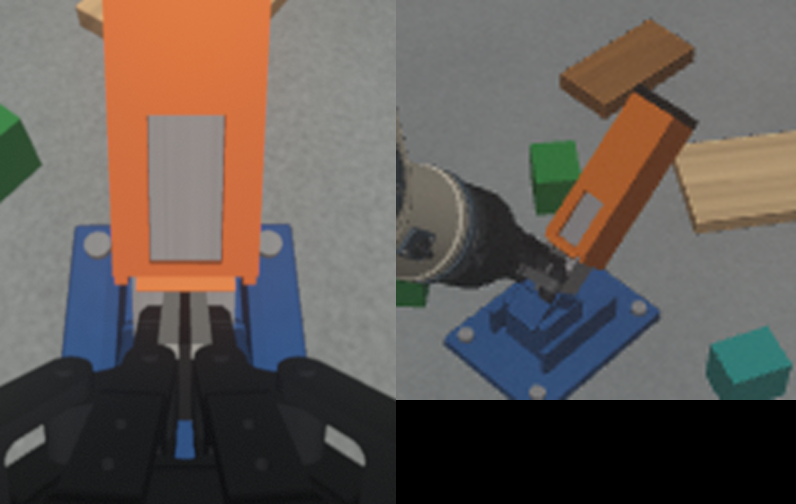

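Run:
```python
from h import *
A=postR(PSI)
for v in(124,205.5):
    o,d=ray("wrist",(253,v)); o=A.T@(o-O);d=A.T@d
    for x in(-22.25,-24.4): t=(x-o[0])/d[0]; print(v,x,(o+t*d).round(1))
```

```text
124 -22.25 [-22.2  -0.6  84. ]
124 -24.4 [-24.4  -0.6  84.1]
205.5 -22.25 [-22.2  -0.6  40.3]
205.5 -24.4 [-24.4  -0.6  41.1]
```

The tube mouth is now at z ≈ 32 mm, so it has slipped over the pressed button and stopped at the finger. I withdraw and move to the closed end to push.

Request:
{"op": "servo_tool", "data": {"rows": [[0, [0, 0, -3], [0, 0, 0]], [0, [0, 0, -10], [0, 0, 0]], [0, [0, 0, -30], [0, 0, 0]], [0, [0, 0, -50], [0, 0, 0]], [0, [50, 0, 0], [0, 0, 0]], [0, [40, 0, 0], [0, 0, 0]], [0, [0, 0, 0], [0, 0, 0]], [0, [0, 0, 0], [0, 0, 0]]]}}

```text
clock: 23.8
eef_pos: [483.5, 6.2, 223.6]
tcp_rot: [-3.14, -0.732, 1.621]
contact_force: [-0.2, 0.2, 0.5]
opening: -0.002
```

```bash
python3 chk.py
python3 - <<'E'
from h import *
im=grab_frame("wrist"); cv2.imwrite("pics/w10.png",cv2.resize(im[60:340,150:370],None,fx=2,fy=2,interpolation=2))
E
```

```text
23.8 [483.5   6.2 223.6] [-3.14  -0.732  1.621] op -0.0017491107088150192 F [-0.2  0.2  0.5]
tcp in post [-110.31    0.55  110.07]
rot err deg (tool axes) [-0.09  0.04  0.  ] F tool [ 0.4 -0.1 -0.2]
```

View pics/w10.png

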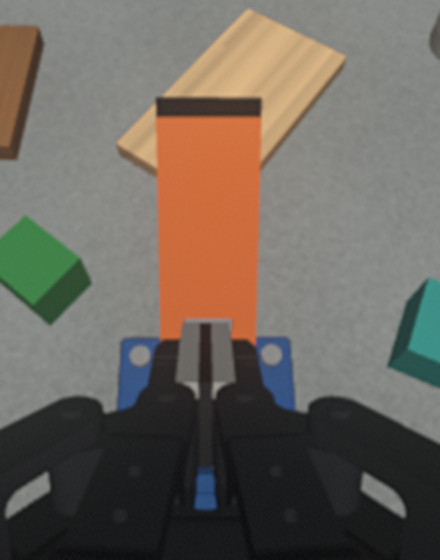

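Run:
```python
from h import *
A=postR(PSI); o,d=ray("wrist",(255,108.5)); o=A.T@(o-O);d=A.T@d; t=(-24.4-o[0])/d[0]; print((o+t*d).round(1))
```

```text
[-24.4  -1.6 181.9]
```

Request:
{"op": "servo_tool", "data": {"rows": [[0, [48, 0.5, 0], [0, 0, 0]], [0, [48, 0, 0], [0, 0, 0]], [0, [0, 0, 40], [0, 0, 0]], [0, [0, 0, 40], [0, 0, 0]], [0, [0, 0, 33], [0, 0, 0]], [0, [0, 0, 0], [0, 0, 0]], [0, [-5, 0, 0], [0, 0, 0]], [0, [0, 0, 0], [0, 0, 0]]]}}

```text
clock: 24.85
eef_pos: [477.8, 148.5, 201.3]
tcp_rot: [3.141, -0.733, 1.62]
contact_force: [0.9, -0.2, -0.2]
opening: 0.002
```

Request:
{"op": "servo_tool", "data": {"rows": [[0, [-4, 0, 0], [0, 0, 0]], [0, [-4, 0, 0], [0, 0, 0]], [0, [-4, 0, 0], [0, 0, 0]], [0, [-4, 0, 0], [0, 0, 0]], [0, [0, 0, 0], [0, 0, 0]]]}}

```text
clock: 25.48
eef_pos: [478.2, 137.7, 190.9]
tcp_rot: [3.141, -0.734, 1.621]
contact_force: [0.4, 1.2, 5.2]
opening: -0.002
```

```bash
python3 chk.py
```

```text
25.475 [478.2 137.7 190.9] [ 3.141 -0.734  1.621] op -0.0016885976508856126 F [0.4 1.2 5.2]
tcp in post [  2.02  -0.8  185.93]
rot err deg (tool axes) [ 0.02 -0.04  0.01] F tool [ 4.4  0.4 -3.1]
```

Request:
{"op": "servo_tool", "data": {"rows": [[0, [-4, 0, 0], [0, 0, 0]], [0, [-4, 0, 0], [0, 0, 0]], [0, [-4, 0, 0], [0, 0, 0]], [0, [-4, 0, 0], [0, 0, 0]], [0, [-3, 0, 0], [0, 0, 0]], [0, [-2, 0, 0], [0, 0, 0]], [0, [0, 0, 0], [0, 0, 0]]]}}

```text
clock: 26.35
eef_pos: [478.6, 122.2, 176.6]
tcp_rot: [-3.141, -0.734, 1.621]
contact_force: [-0.8, 1.0, 4.4]
opening: -0.001
```

```bash
python3 chk.py
```

```text
26.35 [478.6 122.2 176.6] [-3.141 -0.734  1.621] op -0.0006587574014240621 F [-0.8  1.   4.4]
tcp in post [  2.3   -0.4  164.81]
rot err deg (tool axes) [-0.02 -0.03 -0.  ] F tool [ 3.7 -0.8 -2.6]
```

Request:
{"op": "servo_tool", "data": {"rows": [[0, [-1.5, 0, 0], [0, 0, 0]], [0, [-1.5, 0, 0], [0, 0, 0]], [0, [0, 0, 0], [0, 0, 0]], [0, [0, 0, 0], [0, 0, 0]]]}}

```text
clock: 26.85
eef_pos: [478.6, 121.7, 176.3]
tcp_rot: [-3.141, -0.738, 1.621]
contact_force: [-1.1, 9.0, 14.9]
opening: -0.001
```

```bash
python3 chk.py
```

```text
26.85 [478.6 121.7 176.3] [-3.141 -0.738  1.621] op -0.0009490546315313612 F [-1.1  9.  14.9]
tcp in post [  2.2   -0.35 164.25]
rot err deg (tool axes) [-0.05 -0.28  0.02] F tool [16.7 -0.6 -4.9]
```

Firm stop at about 17 N. I back off and check.

Request:
{"op": "servo_tool", "data": {"rows": [[0, [8, 0, 0], [0, 0, 0]], [0, [15, 0, 0], [0, 0, 0]], [0, [0, 0, -50], [0, 0, 0]], [0, [0, 0, -50], [0, 0, 0]], [0, [-25, 0, -20], [0, 0, 0]], [0, [-20, 0, 0], [0, 0, 0]], [0, [0, 0, 0], [0, 0, 0]], [0, [0, 0, 0], [0, 0, 0]]]}}

```text
clock: 27.85
eef_pos: [482.9, 24.5, 248.2]
tcp_rot: [-3.138, -0.734, 1.619]
contact_force: [0.4, 0.7, 1.3]
opening: -0.0
```

```bash
python3 chk.py
python3 - <<'E'
from h import *
im=grab_frame("wrist"); a=cv2.resize(im[60:340,150:370],None,fx=1.8,fy=1.8,interpolation=2)
im=grab_frame("scene"); cv2.imwrite("pics/s11s.png",im);b=cv2.resize(im[100:220,200:320],(400,400),interpolation=2)
v=np.zeros((504,796,3),np.uint8);v[:a.shape[0],:a.shape[1]]=a;v[:400,396:796]=b;cv2.imwrite("pics/w11.png",v)
E
```

```text
27.85 [482.9  24.5 248.2] [-3.138 -0.734  1.619] op -0.00034444634851002936 F [0.4 0.7 1.3]
tcp in post [-1.1638e+02  1.4000e-01  1.4003e+02]
rot err deg (tool axes) [-0.13 -0.06 -0.06] F tool [ 1.4  0.4 -0.5]
```

Request:
{"op": "servo_tool", "data": {"rows": [[85, [0, 0, 0], [0, 0, 0]], [85, [-30, 0, 0], [0, 0, 0]], [85, [-30, 0, 0], [0, 0, 0]], [85, [0, 0, 0], [0, 0, 0]], [85, [0, 0, 0], [0, 0, 0]], [85, [0, 0, 0], [0, 0, 0]]]}}

```text
clock: 28.7
eef_pos: [485.9, -20.5, 209.4]
tcp_rot: [3.141, -0.733, 1.622]
contact_force: [0.1, 0.2, 0.1]
opening: 0.996
```

```bash
python3 chk.py
python3 - <<'E'
from fit import *
from h import PP,postR,O,PSI
K,T=w2c("wrist"); im=grab_frame("wrist"); cv2.imwrite("pics/w12.png",im)
A=postR(PSI)
def hit(uv,x):
    o,d=ray("wrist",uv); o=A.T@(o-O);d=A.T@d; return (o+d*(x-o[0])/d[0]).round(1)
m,c,a=blob(hsv(im,172,3,130),pj(K,T,PP(-25.5,0,29)[None])[0]); ys,xs=np.where(m); print("red",c,a,xs.min(),xs.max(),ys.min(),ys.max())
print("button ends at proud plane",hit((c[0],ys.min()-.5),-27.7),hit((c[0],ys.max()+.5),-27.7), "if flush",hit((c[0],ys.min()-.5),-18.7),hit((c[0],ys.max()+.5),-18.7),"width px",a/(ys.max()-ys.min()+1))
mm=hsv(im,3,18,110); u=pj(K,T,PP(-24.4,-15,60)[None])[0]; ub=pj(K,T,PP(-24.4,15,60)[None])[0]
for col in(u[0],ub[0]):
    r=np.where(mm[:,int(round(col))])[0]; r=r[(r>20)&(r<330)]; print("col",col,"orange rows",r.min(),r.max(),"mouth z",hit((col,r.max()+.5),-24.4),"top",hit((col,r.min()-.5),-24.4))
cc=int(c[0]); hv=cv2.cvtColor(im,cv2.COLOR_BGR2HSV)
print("centre col (row,HSV):",[(y,hv[y,cc].tolist()) for y in range(ys.min()-14,ys.max()+16,2)])
# stale-calibrated reference: same button measured in w4 (popped)
d=np.load("w4.npz"); i4=cv2.imread("pics/w4.png"); m,c,a=blob(hsv(i4,172,3,130),pj(d["K"],d["T"],PP(-25.5,0,29)[None])[0]); ys,xs=np.where(m); print("w4 red",c,a,a/(ys.max()-ys.min()+1),ys.min(),ys.max())
top=grab_frame("top"); Y,X=np.where(hsv(top,20,34)); k=(abs(X-339)<30)&(abs(Y-205)<35); print("yellow in tray px",k.sum(),X[k].mean(),Y[k].mean(), onz("top",(X[k].mean(),Y[k].mean()),50) if k.any() else 0)
cv2.imwrite("pics/top2.png",top)
E
```

```text
28.7 [485.9 -20.5 209.4] [ 3.141 -0.733  1.622] op 0.9956217207800314 F [0.1 0.2 0.1]
tcp in post [-117.67   -0.52   80.56]
rot err deg (tool axes) [-0.02  0.02  0.06] F tool [0.2 0.1 0. ]
red [251.63962264 239.45471698] 530 244 259 223 256
button ends at proud plane [-27.7   0.1  49.9] [-27.7   0.1  14. ] if flush [-18.7   0.1  46. ] [-18.7   0.1   8.8] width px 15.588235294117647
col 267.6819046402311 orange rows 116 260 mouth z [-24.4 -15.8   7.6] top [-24.4 -13.5 147. ]
col 235.83152304625693 orange rows 116 260 mouth z [-24.4  15.9   7.6] top [-24.4  13.6 147. ]
centre col (row,HSV): [(209, [10, 182, 193]), (211, [9, 183, 194]), (213, [10, 185, 194]), (215, [8, 110, 169]), (217, [6, 18, 139]), (219, [8, 20, 139]), (221, [5, 21, 136]), (223, [1, 140, 111]), (225, [1, 179, 121]), (227, [1, 183, 155]), (229, [1, 183, 155]), (231, [1, 182, 154]), (233, [1, 182, 154]), (235, [1, 180, 154]), (237, [1, 183, 153]), (239, [1, 185, 152]), (241, [1, 182, 154]), (243, [1, 182, 154]), (245, [0, 180, 154]), (247, [1, 182, 153]), (249, [0, 181, 152]), (251, [0, 181, 152]), (253, [0, 181, 152]), (255, [179, 182, 151]), (257, [6, 178, 162]), (259, [10, 178, 193]), (261, [11, 169, 211]), (263, [11, 168, 219]), (265, [5, 116, 150]), (267, [111, 138, 105]), (269, [110, 138, 124]), (271, [110, 137, 123])]
w4 red [252.3099631  241.88376384] 542 15.485714285714286 225 259
yellow in tray px 0 nan nan 0<stdin>:16: RuntimeWarning: Mean of empty slice.
  ret = ret.dtype.type(ret / rcount)
```

Run:
```python
from fit import *
from h import PP
K,T=w2c("wrist")
im=cv2.imread("pics/w12.png"); hv=cv2.cvtColor(im,cv2.COLOR_BGR2HSV)
row=lambda dx,dz,x,z: pj(K,T,PP(x+dx,0,z+dz)[None])[0][1].round(1)
for dx,dz in((0,0),(-2.2,0),(-2.2,2)):
    print(dx,dz,"btn bottom",row(dx,dz,-25.5,12),"btn top edge",row(dx,dz,-25.5,46),"its base",row(dx,dz,-16.5,46),
     *[("m",m,"slot lo",row(dx,dz,-22.25,8+m),"slot hi(outer/inner)",row(dx,dz,-22.25,52+m),row(dx,dz,-18.25,52+m),"mouth",row(dx,dz,-22.25,m),"black",row(dx,dz,-22.25,142+m)) for m in(0,4)],"collar edge",row(dx,dz,-24,0))
print([(y,hv[y,252].tolist()) for y in range(104,124)])
print([(y,hv[y,252].tolist()) for y in range(212,228)]);print([(y,hv[y,252].tolist()) for y in range(254,276)]);print([(y,hv[y,237].tolist()) for y in range(254,276)])
```

```text
0 0 btn bottom 257.1 btn top edge 225.3 its base 221.5 ('m', 0, 'slot lo', np.float64(258.9), 'slot hi(outer/inner)', np.float64(218.1), np.float64(216.5), 'mouth', np.float64(266.0), 'black', np.float64(121.3)) ('m', 4, 'slot lo', np.float64(255.4), 'slot hi(outer/inner)', np.float64(214.2), np.float64(212.7), 'mouth', np.float64(262.5), 'black', np.float64(116.5)) collar edge 266.9
-2.2 0 btn bottom 258.3 btn top edge 226.2 its base 222.4 ('m', 0, 'slot lo', np.float64(260.1), 'slot hi(outer/inner)', np.float64(219.0), np.float64(217.4), 'mouth', np.float64(267.2), 'black', np.float64(121.4)) ('m', 4, 'slot lo', np.float64(256.5), 'slot hi(outer/inner)', np.float64(215.1), np.float64(213.5), 'mouth', np.float64(263.7), 'black', np.float64(116.6)) collar edge 268.2
-2.2 2 btn bottom 256.4 btn top edge 224.3 its base 220.5 ('m', 0, 'slot lo', np.float64(258.3), 'slot hi(outer/inner)', np.float64(217.0), np.float64(215.5), 'mouth', np.float64(265.4), 'black', np.float64(119.0)) ('m', 4, 'slot lo', np.float64(254.7), 'slot hi(outer/inner)', np.float64(213.1), np.float64(211.6), 'mouth'
[... 1169 characters left out ...]
, (268, [110, 138, 120]), (269, [110, 137, 123]), (270, [110, 137, 123]), (271, [110, 136, 122]), (272, [110, 138, 122]), (273, [110, 138, 122]), (274, [110, 138, 120]), (275, [110, 138, 120])]
[(254, [9, 179, 191]), (255, [9, 177, 192]), (256, [9, 178, 191]), (257, [9, 179, 191]), (258, [9, 178, 192]), (259, [9, 177, 192]), (260, [10, 157, 188]), (261, [10, 124, 179]), (262, [10, 108, 175]), (263, [9, 109, 168]), (264, [7, 111, 151]), (265, [175, 70, 106]), (266, [120, 77, 86]), (267, [111, 135, 104]), (268, [110, 138, 122]), (269, [109, 138, 126]), (270, [110, 138, 126]), (271, [109, 139, 125]), (272, [109, 140, 124]), (273, [110, 139, 125]), (274, [110, 139, 123]), (275, [110, 138, 124])]
```

Run:
```python
from fit import *
for n in("scene","top"):
    im=grab_frame(n); m=hsv(im,18,36,100); k,l,st,c=cv2.connectedComponentsWithStats(m)
    for i in range(1,k):
        if st[i,4]>25: print(n,c[i].round(),st[i,4],onz(n,c[i],28).round())
    for b in boxes_of(n,"cap_center"): print(n,round(b["conf"],2),toworld(n,b["centre"]).round())
    for t in("cup","glue","tape","pencil","rule"): 
        for b in boxes_of(n,t)[:1]: print(n,t,round(b["conf"],2),toworld(n,b["centre"]).round())
s=sense();print(s["clock"])
```

```text
scene [210.   1.] 37 [-621.  729.   28.]
scene [370.  86.] 49 [407. 730.  28.]
scene [368.  97.] 44 [445. 662.  28.]
scene [366. 107.] 56 [476. 604.  28.]
scene [478. 157.] 1170 [881. 663.  28.]
scene [120. 216.] 444 [ 303. -319.   28.]
scene [347. 205.] 29 [710. 186.  28.]
scene [152. 274.] 3312 [ 512. -349.   28.]
scene [113. 280.] 55 [ 462. -427.   28.]
scene 0.94 [646.  74.  48.]
scene 0.88 [845.  58.  42.]
scene 0.75 [359. -73.  46.]
scene 0.71 [500. 291.  20.]
scene 0.64 [353. 118.  46.]
scene 0.58 [ 508. -351.   51.]
scene cup 0.81 [738. -19.  62.]
scene glue 0.81 [712. 368.  95.]
scene tape 0.91 [737. 172.  56.]
scene pencil 0.8 [ 724. -113.   11.]
scene rule 0.77 [ 291. -320.   17.]
top [427.  87.] 1149 [ 926. -693.   28.]
top [ 67. 104.] 1430 [889. 622.  28.]
top [189. 148.] 38 [715. 180.  28.]
top [ 57. 220.] 621 [466. 638.  28.]
top [363. 208.] 170 [ 485. -429.   28.]
top [137. 210.] 52 [495. 359.  28.]
top 0.56 [345. -75.  45.]
top cup 0.61 [749. -36.  45.]
top glue 0.67 [699. 369. 109.]
top tape 0.82 [726. 184.  61.]
top pencil 0.46 [ 712. -111.   11.]
top rule 0.44 [ 312. -379.   15.]
29.5
```

```bash
python3 -c "
from rig import *; print(sign_off())"
```

```text
the job is handed in; nothing more can be done
None
```

I did every step and handed the job in at about 29.5 s of robot time. No verdict is reported.

- **Moves made:** The yellow cap went into the tray. The tube went onto the post, slot on the button's side, and I released it resting on the button. I pressed the button to its stop and the tube slipped over it. Then I pushed the tube's closed end down until it stopped firmly at about 17 N.
- **Tube home:** In the last wrist picture the tube's mouth sits directly above the blue collar. I put it at about 0.5–2.3 mm up, against the 4 mm allowed. The mouth edge gave the low end of that range; the slot and black-end edges gave the high end.
- **Button:** Its upper end face spans about 4 pixel rows, which matches a fully popped-out button.
- **Cap:** The network found it in the scene picture at [508, -351] mm with its top at 51 mm, so it is lying inside the tray. The arm hid the tray from the top camera, so that view could not confirm it.
- **Bystanders:** I got final positions only for the cup, glue, tape, pencil and rule, and had no start positions to compare them with. I did not measure the hexframe or offcut. No unexpected contact forces showed, and the arm's path stayed clear of all of them.
- **Measurement offset:** The post pose fitted from the pictures seems about 2 mm off compared with where the finger met the post. It did not hinder the job.

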